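Set the dish clamp on a small culture dish

TASK

Lay the small petri dish flat on the seat between the two jaws of the dish clamp, gripping its thin plastic gently, with less than 45 N. Then turn the clamp's thumbscrew clockwise until it seats, back it off a quarter turn so the dish can still be rotated, and finish with the gripper still holding the thumbscrew there. Leave the larger dish, the timer and the white bottle where they are.

Things in the scene. Friction and masses are not known exactly. Their poses are not given: they have to be found in the camera images.
- small_dish: small clear round petri dish with its lid on, 60 mm across, 16 mm high, about 20 g, standing on the table; a larger dish, 92 mm across, stands elsewhere. Origin: centre of its underside, z up. Thin plastic: cracks if gripped with 45 N or more (45 N on each finger, 90 N for both together)
- dish_clamp: metal dish clamp fixed to the table, 190 mm long (local y, from -64 to +129 mm), 74 mm wide, yaw within 0.5 rad. Origin: on the table below the centre of the dish seat, z up. Fixed jaw at -y, its face at y = -30.3 mm; sliding jaw at +y; both 48 mm wide (x), tops 26 mm above the table. Beyond it, at y = +100 mm, a gearbox block 50 x 46 mm, 34 mm high, carries the upright thumbscrew
- dish_seat (a point): centre of the seat's top face between the jaws, 14 mm above the table; axes as the clamp's. The seat is a strip 36 mm wide along x, so the dish overhangs it by 12 mm on both x sides, where the fingers have free room (for |y| < 28 mm). The opening between the jaws (along y) starts at 67 to 70 mm, is 60.6 mm when the screw is seated, 66 mm a quarter turn off
- wing_head: black wing head of the thumbscrew: upright bar 42 mm long (its local x), 12 mm thick (its local y), 24 mm high, over a 26 mm round collar. Origin on the screw's vertical axis, 37 mm above the table; the bar spans 45 to 69 mm above the table. It turns with the screw and does not rise or sink
- wing_grip (a point): point on the screw's axis at the middle of the wing bar, 59 mm above the table, to grip across the 12 mm thickness; axes as the wing head's
- thumbscrew (a joint): turn of the thumbscrew, rad: 0 at the hard stop where it seats (bar along the clamp's x axis, jaw closed on the dish), growing anticlockwise seen from above as it is backed off, to 3.4; a quarter turn off is 1.57. Starts between 1.9 and 2.8. It drives the sliding jaw 3.5 mm per rad. Friction of about 0.06 N m holds it where it is left
- large_dish: round petri dish 92 mm across, 17 mm high; leave alone. Origin: centre of its underside
- timer: white digital timer 60 x 66 x 17 mm, leave alone. Origin: centre of its underside
- white_bottle: white screw-cap bottle, 50 mm across, 84 mm high, leave alone. Origin: centre of its underside
Things that resemble listed ones, but are neither listed nor needed, are in the scene too. Leave any green look-alike of the small_dish alone.

How it is judged:
By the outcome, as a careful person would: the job done as asked, in the order asked, and still so for the second after the job is handed in, while the arm keeps its last pose, push and grip.
It also fails if it takes over 48 s, if anything falls off the work surface, if the arm or the gripper's body presses on something with over 40 N, if the wrist force passes 120 N, or if a joint passes its speed limit or range.

ROBOT

A 6-joint arm with a two-finger parallel gripper is mounted at the origin on a cart in front of the work surface, level with it; the furniture and walls round the work are solid. World frame = base frame: x ahead of the robot, y to its left, z up, the work surface at z = 0. Lengths are in mm, angles in rad, forces in N, time in s.
With the tool pointing down it reaches from about 275 to 1000 mm from the base axis. Payload 8.4 kg.
Tool frame: the origin (TCP) lies between the finger pads; the fingertips stand manip.tip_extent ahead of it and the grasp point (between the pads) lies 11 mm behind it (manip.tip_extent is the distance from the TCP to the fingertips, in mm); z points along the fingers, y is the direction in which the jaws open and shut (so a half turn about z gives the same grasp; the last joint's range is limited). The gripper opens to 85 mm and grips with 20 to 120 N. Pads are 22 mm wide; open, the fingers measure 114 mm over their backs; the gripper's body (76 mm by 85 mm) begins 54 mm behind the grasp point. The pads swing forward as they close: fully open they stand 13 mm farther back than shut.
Start: joints at [-1.331, 0.353, 1.633, -0, 1.155, -0.002], TCP at [149.655, -606.821, 239.281] pointing down, gripper open.
Joint ranges: [-2.63, 2.63], [-0.92, 2.1], [0.06, 2.66], [-1.3, 4.44], [0, 2.69], [-3.02, 3.02]. Speed limits (rad/s): [2.22, 2.22, 2.79, 3.14, 3.14, 3.14].

INTERFACE

Orientations are given as a rotation vector (axis times angle).
In Python, from workcell import manip gives the robot as it stands. The module is installed in compiled form; this text tells all that it offers.
- The arm moves only by the tool arm_command, never from a script. Its argument "plan" is one flat list of numbers, 7 for each row, row after row: the opening, from 0 (shut) to 1 (fully open), then the shift along the tool's x, y, z in m, then the turn, a rotation vector about the tool's x, y, z in degrees. A call has 1 to 10 rows; each row shifts and turns the commanded pose from where the row before left it, along the tool's axes as they then stand; what a row does not reach is not made up. A row lasts 1/10 s, in which the tool goes at most 50 mm and 8.59 degrees, less where a joint would pass 70% of its speed; a pose out of reach is approached as far as the arm can. A call with a gripper value outside its range is refused whole. The fingers move at their own pace and stop on an object; "grip_force" is the grip in N (left out, the last holds). Time passes only in rows, so rows that do not move let the fingers close. It gives the time, the measured TCP pose, the force and the opening at its end, in the units of the state.
- manip.get_obs(): the state, without advancing time (a new reading comes with each control period).
- manip.get_image(name): name is "side" or "top"; returns a dict with "image" (420x560x3 uint8, blue, green, red), "fx", "fy", "cx", "cy" (pixels), "dist" ([k1, k2, p1, p2, k3] as OpenCV has them; the pictures are not rectified), "camera_from_world" (4x4, takes a point from world to camera coordinates). Camera axes: x right, y down, z forward; pixel columns grow to the right and rows downward; lengths in mm; the calibration is good to about 2 mm. A picture is of the moment at which its call begins. There is no depth.
- manip.finish_job(): hands the job in, once; it reports no verdict.
The state is a dict: "t": time; "joint_pos": joint angles; "joint_vel": joint speeds; "joint_efforts": joint torques, N m; "position": TCP position; "ee_rot": TCP orientation; "force": force on the tool from outside, world axes, zero at the start; "ft_torque": the same for the moment, N m; "grip_width": finger opening in mm.
Only numpy, scipy, OpenCV 4.12 (cv2) and the standard library are available. Lean on these libraries where they do the work, as an engineer would, in place of code of your own. Each camera call takes 0.05 s, during which the arm holds its last target.

## Working session

There is one attempt and no reset: what is moved stays moved. The work goes in short steps, Python scripts to look and compute and a tool call to move; the robot and the scene stay as the last step left them, time stands still between calls to the robot, and variables do not carry over. Pictures are saved under pics/ and viewed, and the job is handed in when it is done.

Besides the shell and the picture viewer there is one more tool, called after ">>>" as name(argument=value, ...), one argument or row to a line, values as JSON. arm_command: Moves the arm, as the interface text tells. Its arguments: {"type":"object","properties":{"plan":{"type":"array"},"grip_force":{"type":"number"}},"required":["plan"]}

```bash
mkdir -p pics; ls
python3 - <<'E'
from workcell import manip
import cv2
print(manip.get_obs()); print(manip.tip_extent)
for n in("side","top"):
    d=manip.get_image(n); cv2.imwrite(f"pics/{n}0.png",d["image"]); print(n,{k:v for k,v in d.items() if k!="image"})
E
```

```text
pics
{'t': 0.0, 'joint_pos': array([-1.33137207e+00,  3.53631810e-01,  1.63415347e+00,  1.06613681e-05,
        1.15523958e+00, -2.40173078e-03]), 'joint_vel': array([-9.14081309e-04, -2.03578595e-04,  2.38258434e-04,  8.83320945e-05,
        3.65303026e-04, -4.06941674e-04]), 'joint_efforts': array([-2.03085765e-03, -6.05260062e+01, -3.42068946e+01, -9.49289961e-05,
        9.60917008e-03, -8.46439411e-05]), 'position': array([ 149.55863155, -606.3385834 ,  238.56362557]), 'ee_rot': array([-3.11724354e+00, -3.78756056e-01,  2.50668728e-04]), 'force': array([ 0.52132832, -0.01803493, -0.2724014 ]), 'ft_torque': array([ 0.04887289,  0.01872578, -0.02439789]), 'grip_width': 85.28725024852447}
8.0
side {'fx': 467.1855751605984, 'fy': 467.1855751605984, 'cx': 275.4539626348953, 'cy': 207.67235870017262, 'dist': array([-0.0259492,  0.       ,  0.       ,  0.       ,  0.       ]), 'camera_from_world': array([[ 9.28395663e-01, -3.71542377e-01,  6.14456887e-03,
        -5.00862162e+02],
       [-1.33821233e-01, -3.49722108e-01, -9.27246637e-01,
         1.26018279e+02],
       [ 3.46660311e-01,  8.60029482e-01, -3.74400747e-01,
         7.77494576e+02],
       [ 0.00000000e+00,  0.00000000e+00,  0.00000000e+00,
         1.00000000e+00]])}
top {'fx': 405.3695420574105, 'fy': 405.3695420574105, 'cx': 281.51330610086677, 'cy': 212.3684009604386, 'dist': array([-0.09119811,  0.        ,  0.        ,  0.        ,  0.        ]), 'camera_from_world': array([[ 2.05988049e-02, -9.99664078e-01,  1.57296340e-02,
        -2.19430124e+01],
       [-9.95205871e-01, -2.20063876e-02, -9.52942459e-02,
         5.67279074e+02],
       [ 9.56083868e-02, -1.36912765e-02, -9.95324864e-01,
         9.41596234e+02],
       [ 0.00000000e+00,  0.00000000e+00,  0.00000000e+00,
         1.00000000e+00]])}
```

View pics/side0.png

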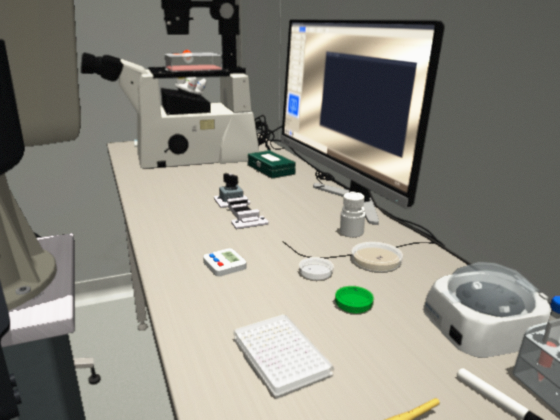

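View pics/top0.png

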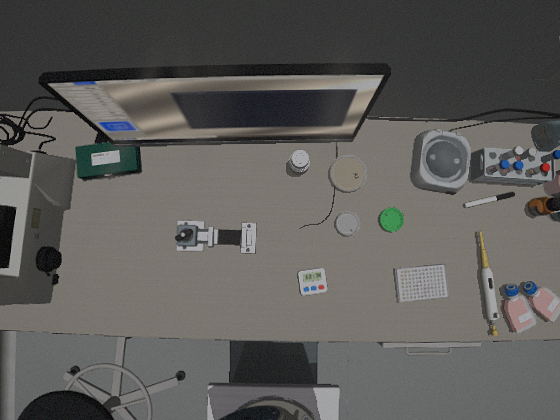

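Candidates for the small dish (top view): a clear one at (347,224), a green look-alike at (391,219), and the larger dish at (348,173). I choose the clear one at (347,224), which is (317,268) in the side view. The clamp is at (217,237) in the top view. Next I check close crops.

Run:
```python
import cv2,numpy as np
t=cv2.imread("pics/top0.png"); s=cv2.imread("pics/side0.png")
a=cv2.resize(t[205:270,165:270],None,fx=7,fy=7,interpolation=cv2.INTER_CUBIC); cv2.imwrite("pics/c_top.png",a)
b=cv2.resize(t[145:250,290:410],(480,420),interpolation=cv2.INTER_CUBIC)
c=cv2.resize(s[165:235,205:275],(420,420),interpolation=cv2.INTER_CUBIC)[:, :320]
cv2.imwrite("pics/c_b.png",np.hstack([b,c]))
```

```text
(no output)
```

View pics/c_top.png

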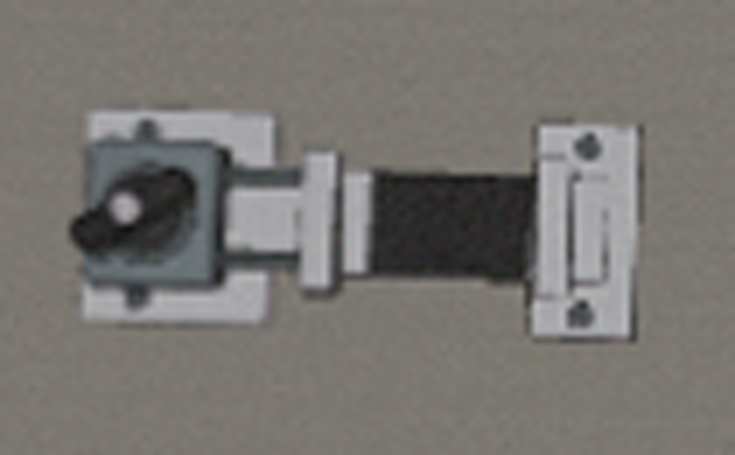

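View pics/c_b.png

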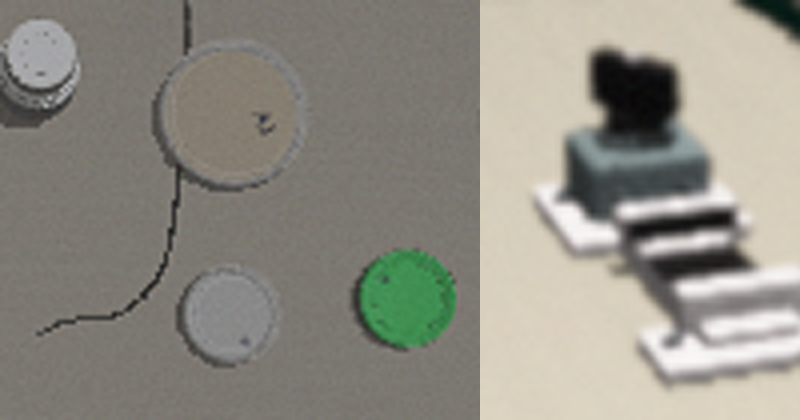

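The crops confirm the choice: a clear lidded dish at about (347,224), clearly smaller than the large one. The clamp has its fixed jaw on the right (−y) and the gearbox and wing on the left (+y). Now I measure.

```bash
cat > h.py <<'E'
import cv2,numpy as np
from workcell import manip
def K(d): return np.array([[d["fx"],0,d["cx"]],[0,d["fy"],d["cy"]],[0,0,1.]])
def ray(d,uv):
    p=cv2.undistortPoints(np.array([[uv]],float),K(d),d["dist"])[0,0]
    T=d["camera_from_world"];R=T[:3,:3];o=-R.T@T[:3,3]
    v=R.T@np.array([p[0],p[1],1.]);return o,v
def onz(d,uv,z):
    o,v=ray(d,uv);return (o+v*(z-o[2])/v[2])[:2]
def proj(d,P):
    T=d["camera_from_world"];r,_=cv2.Rodrigues(T[:3,:3])
    return cv2.projectPoints(np.array(P,float).reshape(-1,3),r,T[:3,3],K(d),d["dist"])[0][:,0]
def tri(d1,u1,d2,u2):
    o1,v1=ray(d1,u1);o2,v2=ray(d2,u2)
    s=np.linalg.lstsq(np.c_[v1,-v2],o2-o1,rcond=None)[0]
    a=o1+s[0]*v1;b=o2+s[1]*v2;return (a+b)/2,np.linalg.norm(a-b)
def shot(name,tag):
    d=manip.get_image(name);cv2.imwrite(f"pics/{tag}.png",d["image"]);return d
E
python3 - <<'E'
from h import *
t=shot("top","t1");s=shot("side","s1")
im=t["image"]
# small dish: brighter/different from table
hsv=cv2.cvtColor(im,cv2.COLOR_BGR2HSV).astype(int)
lab=cv2.cvtColor(im,cv2.COLOR_BGR2LAB).astype(int)
def blobs(m,x0,x1,y0,y1,n,amin=30):
    k=np.zeros(m.shape,np.uint8);k[y0:y1,x0:x1]=m[y0:y1,x0:x1]*255
    c,_=cv2.findContours(k,cv2.RETR_EXTERNAL,cv2.CHAIN_APPROX_NONE)
    for q in sorted(c,key=cv2.contourArea,reverse=True)[:3]:
        if cv2.contourArea(q)>amin:
            print(n,cv2.contourArea(q),cv2.boundingRect(q),cv2.minAreaRect(q),cv2.minEnclosingCircle(q))
tb=im[235:245,310:340].reshape(-1,3).mean(0);print("table",tb,"dish",im[222,345],"gear",im[[228,243],[180,195]],"seat",im[237,228])
print(im[224,330:366].tolist()); print(im[204:244,347].tolist())
blobs(im.max(2)<75,165,270,205,270,"dark")
blobs((im.min(2)>150),165,270,205,270,"white")
b=im.astype(int)
blobs((b[...,0]-b[...,2]>5)&(im.max(2)<170),165,270,205,270,"gear")
blobs((b[...,0]-b[...,2]>-6),325,372,200,245,"dish")
E
```

```text
table [113.27 119.48 123.85] dish [136 134 136] gear [[111 110  99]
 [ 71  72  67]] seat [45 43 46]
[[116, 121, 126], [117, 121, 126], [114, 120, 126], [115, 121, 126], [68, 73, 75], [73, 74, 78], [117, 120, 119], [144, 143, 144], [138, 137, 138], [144, 144, 143], [138, 137, 138], [138, 135, 138], [137, 137, 137], [137, 136, 135], [136, 136, 137], [135, 135, 135], [136, 138, 137], [135, 135, 136], [138, 139, 138], [138, 137, 139], [133, 133, 136], [136, 137, 140], [136, 135, 136], [136, 136, 137], [135, 138, 135], [138, 137, 139], [139, 138, 138], [133, 134, 131], [116, 114, 115], [128, 131, 134], [119, 126, 131], [109, 116, 120], [110, 118, 120], [111, 119, 124], [114, 120, 125], [112, 119, 123]]
[[114, 122, 123], [114, 121, 128], [113, 120, 123], [115, 123, 127], [114, 117, 120], [110, 117, 122], [113, 121, 124], [128, 131, 136], [112, 110, 109], [124, 125, 124], [152, 147, 149], [137, 136, 137], [137, 136, 137], [136, 137, 138], [134, 135, 134], [134, 134, 133], [132, 134, 134], [139, 136, 137], [134, 137, 134], [137, 137, 137], [135, 135, 136], [137, 138, 138], [136, 135, 139], [
[... 791 characters left out ...]
100749969482) ((248.0, 237.5), 16.101341247558594)
white 127.0 (198, 227, 15, 19) ((205.0, 236.0), (18.0, 14.0), 90.0) ((207.23684692382812, 235.76315307617188), 9.974090576171875)
white 68.0 (178, 221, 26, 8) ((190.729736328125, 223.12161254882812), (25.810640335083008, 6.247161388397217), 9.462322235107422) ((190.5, 224.5), 12.980854988098145)
gear 165.0 (177, 223, 20, 23) ((186.4902801513672, 234.15567016601562), (18.089702606201172, 22.2066707611084), 3.5763344764709473) ((186.4737548828125, 234.97230529785156), 13.086414337158203)
dish 442.5 (334, 212, 26, 25) ((346.75, 223.25), (24.041629791259766, 24.748737335205078), 45.0) ((346.6486511230469, 223.78378295898438), 13.051241874694824)
```

Run:
```python
from h import *
t=cv2.imread("pics/t1.png");s=cv2.imread("pics/s1.png")
def crop(im,x0,y0,x1,y1,f,fn):
    a=cv2.resize(im[y0:y1,x0:x1],None,fx=f,fy=f,interpolation=cv2.INTER_CUBIC)
    a=cv2.convertScaleAbs(a,alpha=1.3)
    for x in range(x0,x1,5):
        cv2.line(a,(int((x-x0+.5)*f),0),(int((x-x0+.5)*f),6 if x%10 else 14),(0,0,255),1)
        if x%10==0: cv2.putText(a,str(x),(int((x-x0+.5)*f),24),0,.4,(0,0,255),1)
    for y in range(y0,y1,5):
        cv2.line(a,(0,int((y-y0+.5)*f)),(6 if y%10 else 14,int((y-y0+.5)*f)),(0,0,255),1)
        if y%10==0: cv2.putText(a,str(y),(16,int((y-y0+.5)*f)),0,.4,(0,0,255),1)
    cv2.imwrite(fn,a)
crop(t,170,212,262,262,8,"pics/g1.png")
crop(s,205,165,275,235,8,"pics/g2.png")
```

```text
(no output)
```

View pics/g1.png

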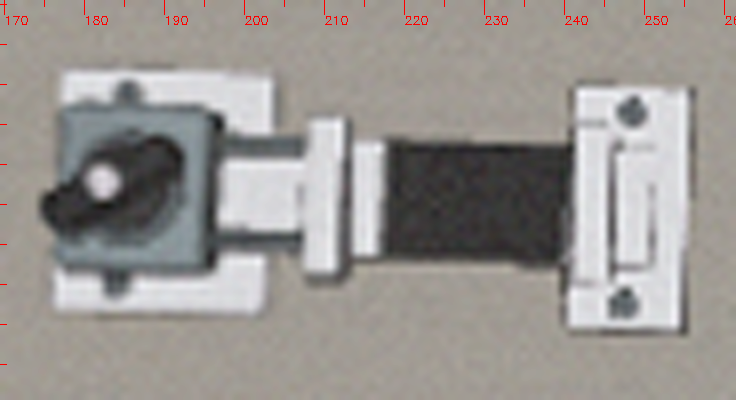

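View pics/g2.png

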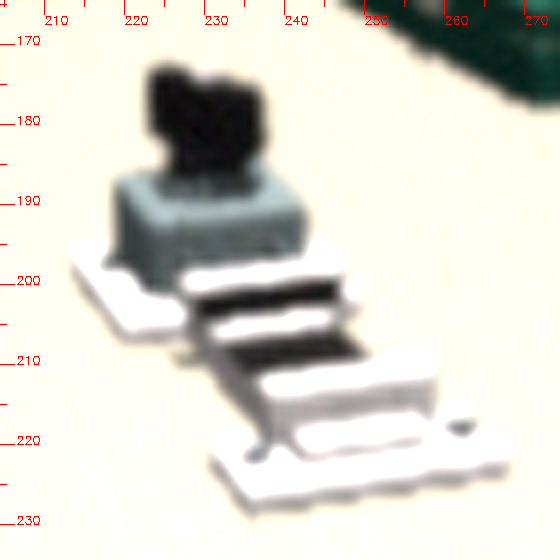

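```bash
cat > m.py <<'E'
from h import *
t=manip.get_image("top")
c=lambda p:(p[0]/8+170-.5,p[1]/8+212-.5)
P=lambda p,z:onz(t,c(p),z)
fa,fb=P((577,123),26),P((569,283),26)
sa,sb=P((349,118),26),P((341,278),26)
print("fixed",fa,fb,np.linalg.norm(fa-fb),"slide",sa,sb,np.linalg.norm(sa-sb))
fm,sm=(fa+fb)/2,(sa+sb)/2
print("open",np.linalg.norm(sm-fm))
dx=(fa-fb)+(sa-sb);yaw1=np.arctan2(dx[1],dx[0])
g=[P(p,34) for p in((60,106),(210,108),(206,270),(56,268))]
gm=sum(g)/4;print("gear",gm,[np.linalg.norm(g[i]-g[(i+1)%4]) for i in range(4)])
pl=[P(p,3) for p in((577,86),(690,88),(685,331),(567,328))];d=pl[0]-pl[3]+pl[1]-pl[2]
print("plate",[np.linalg.norm(pl[i]-pl[(i+1)%4]) for i in range(4)],sum(pl)/4,"yaw",np.arctan2(d[1],d[0]))
w=P((104,181),70);print("axis dot",w)
d=w-fm;yaw2=np.arctan2(-d[0],d[1]);d=gm-fm;print("yaws",yaw1,yaw2,np.arctan2(-d[0],d[1]))
st=P((400,147),14),P((400,257),14);print("seatmid",(st[0]+st[1])/2,np.linalg.norm(st[0]-st[1]))
st2=P((540,147),14),P((540,262),14);print("seatmid2",(st2[0]+st2[1])/2)
yaw=-0.035
for n,y in(("f",yaw1),("g",yaw2)):
    yd=np.array([-np.sin(y),np.cos(y)])
    print("seat from fixed",fm+30.3*yd,"from axis",w-100*yd,"from gear",gm-100*yd)
a,b=P((52,215),69),P((172,150),69);d=b-a;print("bar",a,b,np.linalg.norm(d),"mid",(a+b)/2,"ang",np.arctan2(d[1],d[0]))
for z in(8,12,16): print("dish",z,onz(t,(347.4,223.4),z))
print(proj(t,[[380,-150,0]]))
E
python3 m.py
```

```text
fixed [530.90714928  84.51299713] [483.32286799  85.51365533] 47.59480163768035 slide [530.87380534 152.59343527] [483.25228545 153.31655991] 47.627009828797185
open 67.9416912301751
gear [508.27785482 214.73779313] [np.float64(44.74792192738747), np.float64(47.851065620984826), np.float64(44.56160322707271), np.float64(47.91707474214643)]
plate [np.float64(34.51763589991227), np.float64(73.93138461994721), np.float64(35.82766212134408), np.float64(73.66843076403826)] [506.72535983  69.64596422] yaw -0.003455561512267184
axis dot [508.7775764  215.14436204]
yaws -0.01810388114362454 -0.012775409880248008 -0.008963729612465906
seatmid [506.61459091 138.16702519] 33.11276407625976
seatmid2 [506.81890036  95.94944304]
seat from fixed [507.66352627 115.30836094] from axis [506.96728718 115.16074912] from gear [506.4675656 114.7541802]
seat from fixed [507.50209302 115.31085362] from axis [507.50007017 115.15252249] from gear [507.00034859 114.74595357]
bar [498.78242396 229.89529356] [518.10211176 196.23579542] 38.80994912973247 mid [508.44226786 213.06554449] ang -1.0497332090514921
dish 8 [ 545.95218181 -171.64359441]
dish 12 [ 545.66358735 -170.93158231]
dish 16 [ 545.37499289 -170.21957021]
[[337.40518054 291.5362517 ]]
```

Run:
```python
from h import *
t=cv2.imread("pics/t1.png");s=cv2.imread("pics/s1.png")
def crop(im,x0,y0,x1,y1,f):
    a=cv2.resize(im[y0:y1,x0:x1],None,fx=f,fy=f,interpolation=cv2.INTER_CUBIC)
    a=cv2.convertScaleAbs(a,alpha=1.0 if im is s else 1.5)
    for x in range(x0,x1,5):
        cv2.line(a,(int((x-x0+.5)*f),0),(int((x-x0+.5)*f),6 if x%10 else 14),(0,0,255),1)
        if x%10==0: cv2.putText(a,str(x),(int((x-x0+.5)*f),24),0,.4,(0,0,255),1)
    for y in range(y0,y1,5):
        cv2.line(a,(0,int((y-y0+.5)*f)),(6 if y%10 else 14,int((y-y0+.5)*f)),(0,0,255),1)
        if y%10==0: cv2.putText(a,str(y),(16,int((y-y0+.5)*f)),0,.4,(0,0,255),1)
    return a
a=crop(t,328,204,368,244,10); b=crop(s,295,250,335,290,10)
td=manip.get_image("top");sd=manip.get_image("side")
th=np.linspace(0,2*np.pi,60)
for d,im,x0,y0 in((td,a,328,204),(sd,b,295,250)):
    for z,col in((16,(255,0,0)),(0,(0,0,255))):
        C=np.c_[546.3+30*np.cos(th),-171.9+30*np.sin(th),0*th+z]
        q=((proj(d,C)-[x0,y0]+.5)*10).astype(np.int32); cv2.polylines(im,[q],True,col,1)
cv2.imwrite("pics/g3.png",np.hstack([a,b]))
```

```text
(no output)
```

View pics/g3.png

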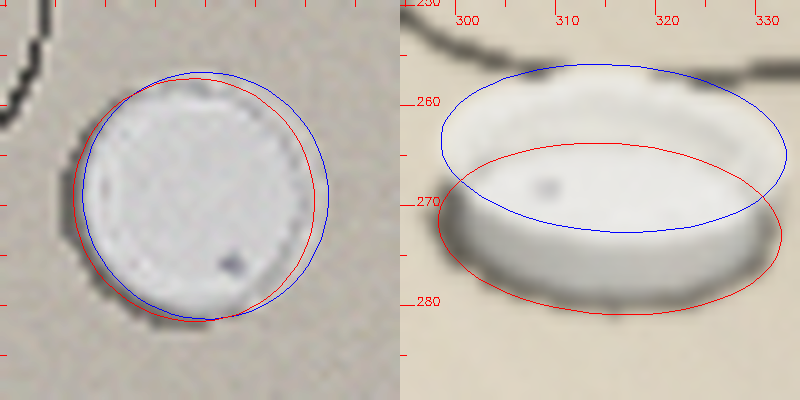

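>>> arm_command(
  plan=[1,0,0,0,0,0,-7.55,1,0,0,0,0,0,-7.55,1,0,0,0,0,0,-7.55,1,0,0,0,0,0,-7.55,1,0,0,0,0,0,-7.55,1,0,0,0,0,0,-7.55,1,0,0,0,0,0,-7.55,1,0,0,0,0,0,-7.55,1,0,0,0,0,0,-7.55,1,0,0,0,0,0,-7.55],
  grip_force=25,
)

```text
t: 1.35
position: [149.6, -606.8, 239.2]
ee_rot: [-2.228, -2.215, -0.0]
force: [-0.1, -0.7, 0.1]
grip_width: 85.3
```

```bash
cat > go.py <<'E'
import sys
from h import *
from scipy.spatial.transform import Rotation as Ro
def st():
    o=manip.get_obs();R=Ro.from_rotvec(o["ee_rot"]).as_matrix()
    print("t",round(o["t"],2),"p",o["position"].round(1),"yaw_y",np.arctan2(R[1,1],R[0,1]).round(4),"tilt",R[:,2].round(3),"F",o["force"].round(1),"T",o["ft_torque"].round(2),"w",round(o["grip_width"],1),"q",o["joint_pos"].round(2))
    return o,R
def to(p):
    o,R=st();print("tool delta mm",(R.T@(np.array(p)-o["position"])).round(1))
if __name__=="__main__": to([float(a) for a in sys.argv[1:4]]) if len(sys.argv)>3 else st()
E
python3 go.py 545.4 -170.2 120
```

```text
t 1.35 p [ 149.6 -606.8  239.2] yaw_y -0.0059 tilt [-0.  0. -1.] F [-0.1 -0.7  0.1] T [-0.01 -0.04 -0.03] w 85.3 q [-1.33  0.35  1.63  0.    1.16 -1.33]
tool delta mm [438.9 393.2 119.3]
```

>>> arm_command(
  plan=[1,0.034,0.03,0.007,0,0,0,1,0.034,0.03,0.007,0,0,0,1,0.034,0.03,0.007,0,0,0,1,0.034,0.03,0.007,0,0,0,1,0.034,0.03,0.007,0,0,0,1,0.034,0.03,0.007,0,0,0,1,0.034,0.03,0.007,0,0,0,1,0.034,0.03,0.007,0,0,0,1,0.034,0.03,0.007,0,0,0,1,0.034,0.03,0.007,0,0,0],
)

```text
t: 2.35
position: [454.6, -268.7, 169.2]
ee_rot: [2.234, 2.208, 0.0]
force: [1.0, -0.4, 0.2]
grip_width: 85.5
```

```bash
python3 go.py 545.4 -170.2 70
```

```text
t 2.35 p [ 454.6 -268.7  169.2] yaw_y -0.0113 tilt [ 0.001 -0.    -1.   ] F [ 1.  -0.4  0.2] T [-0.04 -0.03  0.01] w 85.5 q [-0.54  0.29  1.91 -0.    0.95 -0.53]
tool delta mm [99.6 89.6 99.3]
```

>>> arm_command(
  plan=[1,0.025,0.0225,0.025,0,0,0,1,0.025,0.0225,0.025,0,0,0,1,0.025,0.0225,0.025,0,0,0,1,0.025,0.0225,0.025,0,0,0,1,0,0,0,0,0,0],
)

```text
t: 2.85
position: [545.2, -168.2, 66.3]
ee_rot: [-2.229, -2.21, 0.002]
force: [-0.3, -1.1, 0.7]
grip_width: 85.4
```

```bash
python3 go.py 545.4 -170.2 12
python3 - <<'E'
from h import *
s=shot("side","s2");t=shot("top","t2")
a=cv2.resize(s["image"][190:300,260:380],(480,440),interpolation=cv2.INTER_CUBIC)
b=cv2.resize(t["image"][180:260,310:390],(320,320),interpolation=cv2.INTER_CUBIC)
b=np.vstack([b,np.zeros((120,320,3),np.uint8)])
cv2.imwrite("pics/v2.png",np.hstack([a,b]))
E
```

```text
t 2.85 p [ 545.2 -168.2   66.3] yaw_y -0.0086 tilt [-0.003  0.002 -1.   ] F [-0.3 -1.1  0.7] T [-0.03 -0.02 -0.04] w 85.4 q [-0.3   0.49  1.88  0.    0.78 -0.29]
tool delta mm [-2.1  0.3 54.3]
```

View pics/v2.png

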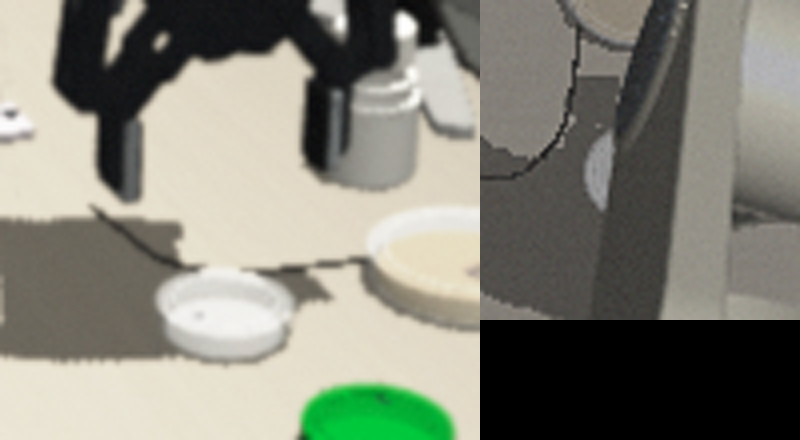

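Run:
```python
from h import *
s=manip.get_image("side")
for z in(58,64,71):
    for X in(545-42.7,545+42.7):
        print(z,X,((proj(s,[[X,-168-11,z],[X,-168+11,z]])-[260,190]+.5)*4).round(0).tolist())
print((proj(s,[[545.4,-170.2,0]])-[260,190]+.5)*4)
```

```text
58 502.3 [[142.0, 235.0], [121.0, 214.0]]
58 587.7 [[323.0, 203.0], [298.0, 183.0]]
64 502.3 [[142.0, 223.0], [121.0, 201.0]]
64 587.7 [[323.0, 190.0], [299.0, 170.0]]
71 502.3 [[142.0, 207.0], [121.0, 186.0]]
71 587.7 [[324.0, 176.0], [300.0, 156.0]]
[[220.28806277 328.96659488]]
```

```bash
python3 go.py 545.4 -170.2 5
```

```text
t 3.0 p [ 544.5 -171.3   69.4] yaw_y -0.0106 tilt [-0. -0. -1.] F [-0.2  0.1 -0.1] T [0.   0.01 0.03] w 85.0 q [-0.31  0.48  1.88 -0.    0.78 -0.3 ]
tool delta mm [ 1.1  0.9 64.4]
```

>>> arm_command(
  plan=[1,0.001,0.001,0.02,0,0,0,1,0,0,0.02,0,0,0,1,0,0,0.013,0,0,0,1,0,0,0.006,0,0,0,1,0,0,0.0045,0,0,0,1,0,0,0,0,0,0,1,0,0,0,0,0,0],
  grip_force=25,
)

```text
t: 3.7
position: [546.0, -170.5, 6.4]
ee_rot: [2.234, 2.208, 0.001]
force: [0.1, 0.0, 0.5]
grip_width: 85.3
```

```bash
python3 go.py 545.4 -170.2 6
python3 - <<'E'
from h import *
s=shot("side","s3")
a=cv2.resize(s["image"][200:300,260:380],(720,600),interpolation=cv2.INTER_CUBIC)
cv2.imwrite("pics/v3.png",a)
E
```

```text
t 3.7 p [ 546.  -170.5    6.4] yaw_y -0.0114 tilt [ 0.001 -0.    -1.   ] F [0.1 0.  0.5] T [-0.04 -0.01  0.  ] w 85.3 q [-0.31  0.59  1.89  0.    0.66 -0.29]
tool delta mm [ 0.3 -0.6  0.4]
```

View pics/v3.png

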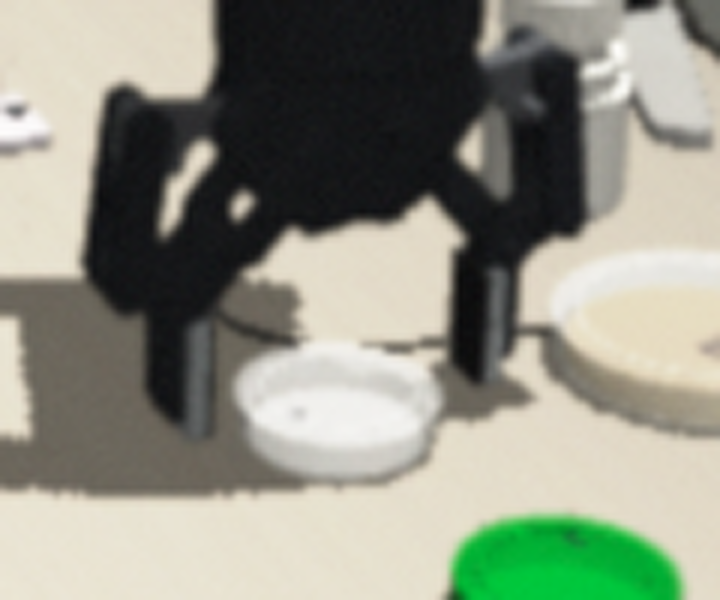

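The fingers straddle the clear dish: left pad at crop x≈213, dish 235–443, right pad at about 455. Closing gently.

>>> arm_command(
  plan=[0.8,0,0,0,0,0,0,0.7,0,0,0,0,0,0,0.6,0,0,0,0,0,0,0.5,0,0,0,0,0,0,0.5,0,0,0,0,0,0,0.5,0,0,0,0,0,0],
  grip_force=25,
)

```text
t: 4.35
position: [545.9, -170.3, 6.2]
ee_rot: [2.234, 2.209, 0.0]
force: [0.4, 1.0, 6.2]
grip_width: 58.9
```

```bash
python3 go.py
```

```text
t 4.35 p [ 545.9 -170.3    6.2] yaw_y -0.0112 tilt [ 0.001 -0.    -1.   ] F [0.4 1.  6.2] T [0.02 0.23 0.04] w 58.9 q [-0.31  0.59  1.89  0.    0.66 -0.29]
```

>>> arm_command(
  plan=[0.5,0,0,-0.01,0,0,0,0.5,0,0,-0.02,0,0,0,0.5,0,0,-0.02,0,0,0,0.5,0,0,-0.02,0,0,0,0.5,0,0,0,0,0,0],
)

```text
t: 4.85
position: [547.3, -170.8, 78.7]
ee_rot: [2.231, 2.206, 0.003]
force: [0.8, -0.5, -0.4]
grip_width: 59.4
```

```bash
python3 go.py 507.4 119 76
python3 - <<'E'
from h import *
s=shot("side","s4")
a=cv2.resize(s["image"][160:290,260:390],(600,600),interpolation=cv2.INTER_CUBIC)
cv2.imwrite("pics/v4.png",a)
E
python3 go.py 507.4 119 76
```

```text
t 4.85 p [ 547.3 -170.8   78.7] yaw_y -0.0113 tilt [ 0.004 -0.001 -1.   ] F [ 0.8 -0.5 -0.4] T [ 0.06 -0.02 -0.04] w 59.4 q [-0.31  0.47  1.87  0.    0.79 -0.29]
tool delta mm [289.3 -43.2   2.2]
t 4.9 p [ 546.6 -170.6   77.3] yaw_y -0.0112 tilt [ 0.003 -0.001 -1.   ] F [-0.2  0.7  0.4] T [ 0.08 -0.02  0.03] w 58.9 q [-0.31  0.47  1.87 -0.    0.79 -0.29]
tool delta mm [289.1 -42.4   1. ]
```

View pics/v4.png

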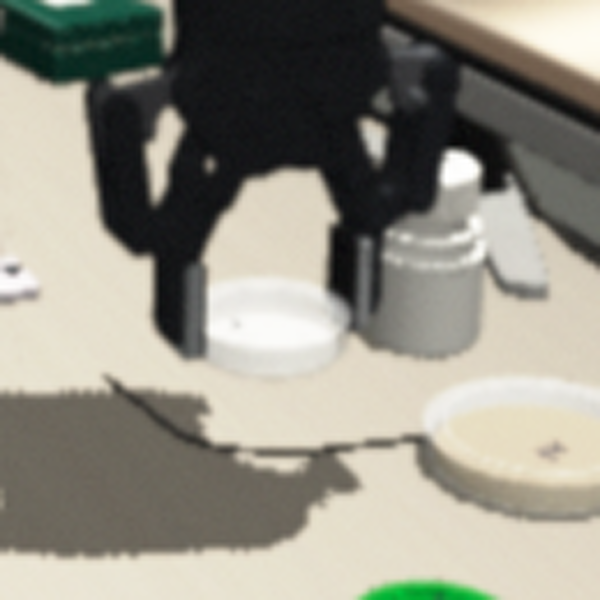

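>>> arm_command(
  plan=[0.5,0.029,-0.0042,0,0,0,0,0.5,0.029,-0.0042,0,0,0,0,0.5,0.029,-0.0042,0,0,0,0,0.5,0.029,-0.0042,0,0,0,0,0.5,0.029,-0.0042,0,0,0,0,0.5,0.029,-0.0042,0,0,0,0,0.5,0.029,-0.0042,0,0,0,0,0.5,0.029,-0.0042,0,0,0,0,0.5,0.029,-0.0042,0,0,0,0,0.5,0.028,-0.0042,0,0,0,0],
)

```text
t: 5.9
position: [505.9, 120.3, 75.0]
ee_rot: [-2.233, -2.208, 0.002]
force: [-0.3, -0.1, -0.6]
grip_width: 58.8
```

>>> arm_command(
  plan=[0.5,0,0,0.013,0,0,0,0.5,0,0,0.013,0,0,0,0.5,0,0,0,0,0,0,0.5,0,0,0,0,0,0],
)

```text
t: 6.3
position: [506.3, 118.2, 48.9]
ee_rot: [-2.234, -2.207, 0.003]
force: [0.9, -0.5, 0.6]
grip_width: 58.5
```

```bash
python3 go.py 507.4 119 20.5
python3 - <<'E'
from h import *
s=shot("side","s5");t=shot("top","t5")
a=cv2.resize(s["image"][145:235,195:285],(600,600),interpolation=cv2.INTER_CUBIC)
cv2.imwrite("pics/v5.png",a)
E
python3 go.py 507.4 119 20.5
```

```text
t 6.3 p [506.3 118.2  48.9] yaw_y -0.0123 tilt [-0.002 -0.001 -1.   ] F [ 0.9 -0.5  0.6] T [ 0.05 -0.01 -0.01] w 58.5 q [ 0.23  0.46  1.99 -0.    0.69  0.24]
tool delta mm [ 0.9  1.2 28.4]
t 6.4 p [507.  118.4  49.7] yaw_y -0.0124 tilt [-0. -0. -1.] F [ 1.2 -0.9 -0.5] T [ 0.03 -0.05  0.04] w 58.9 q [ 0.23  0.46  1.99 -0.    0.69  0.24]
tool delta mm [ 0.6  0.4 29.2]
```

View pics/v5.png

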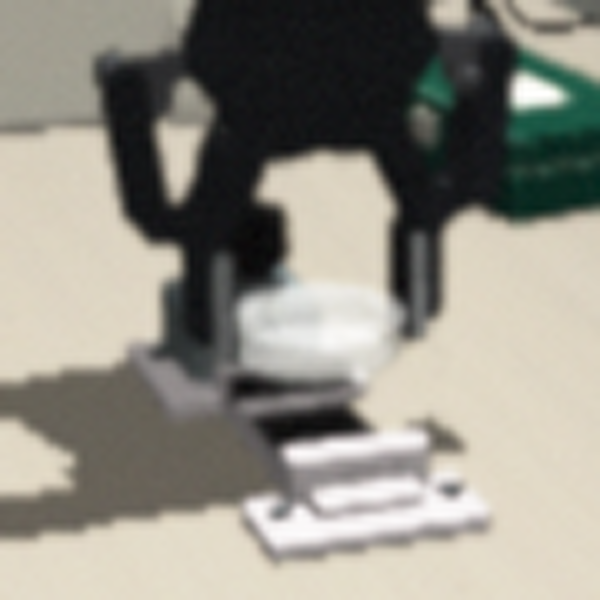

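View pics/t5.png

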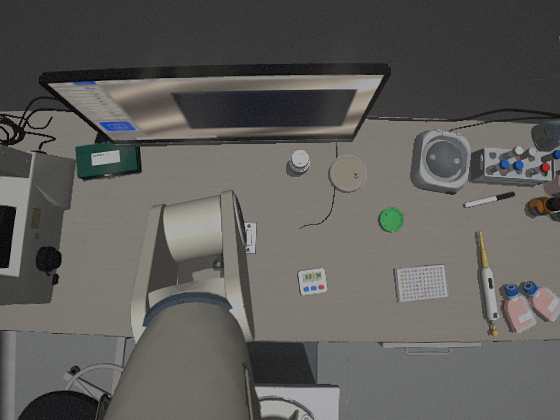

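Run:
```python
from h import *
s=manip.get_image("side");im=cv2.imread("pics/s5.png")[160:215,215:270]
f=12;a=cv2.resize(im,None,fx=f,fy=f,interpolation=cv2.INTER_CUBIC)
th=np.linspace(0,2*np.pi,60)
for z,c in((43.3,(0,0,255)),(59.3,(255,0,0))):
    C=np.c_[507+30*np.cos(th),118.4+30*np.sin(th),0*th+z]
    cv2.polylines(a,[((proj(s,C)-[215,160]+.5)*f).astype(np.int32)],True,c,1)
# jaw top inner edges from top-view measure, z=26
for p in([[530.9,84.5,26],[483.3,85.5,26]],[[530.9,152.6,26],[483.3,153.3,26]]):
    cv2.polylines(a,[((proj(s,p)-[215,160]+.5)*f).astype(np.int32)],False,(0,200,0),1)
cv2.imwrite("pics/v6.png",a[:600])
```

```text
(no output)
```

View pics/v6.png

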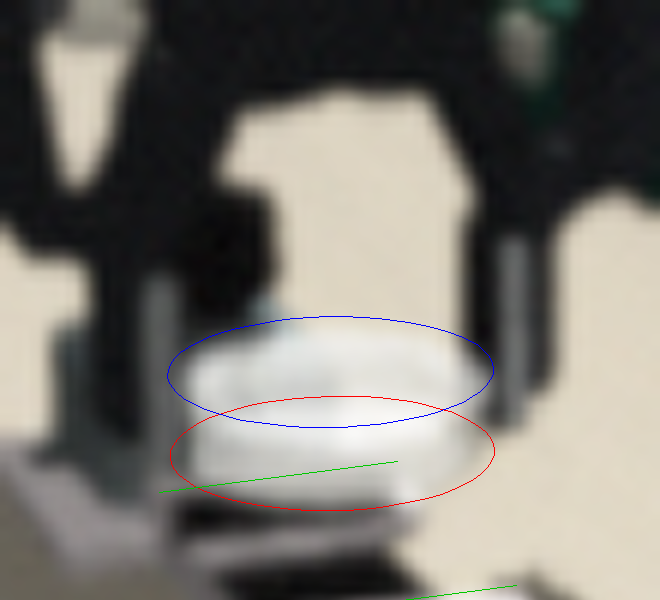

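>>> arm_command(
  plan=[0.5,0.0005,0.0005,0.009,0,0,0,0.5,0,0,0.009,0,0,0,0.5,0,0,0.006,0,0,0,0.5,0,0,0.003,0,0,0,0.5,0,0,0,0,0,0,0.5,0,0,0,0,0,0],
)

```text
t: 7.05
position: [507.4, 119.7, 22.7]
ee_rot: [-2.234, -2.209, 0.0]
force: [-0.1, 0.4, -0.4]
grip_width: 58.8
```

```bash
python3 go.py 507.4 119 20.5
python3 - <<'E'
from h import *
s=shot("side","s6")
a=cv2.resize(s["image"][160:225,205:270],(600,600),interpolation=cv2.INTER_CUBIC)
cv2.imwrite("pics/v7.png",a)
E
python3 go.py 507.4 119 20.5
```

```text
t 7.05 p [507.4 119.7  22.7] yaw_y -0.0112 tilt [-0. -0. -1.] F [-0.1  0.4 -0.4] T [ 0.03 -0.01  0.01] w 58.8 q [ 0.23  0.51  2.   -0.    0.63  0.24]
tool delta mm [-0.7  0.1  2.2]
t 7.1 p [507.5 119.7  22.9] yaw_y -0.0112 tilt [ 0.  0. -1.] F [ 1.  -0.5 -0.3] T [ 0.01 -0.03 -0.01] w 58.7 q [0.23 0.51 2.   0.   0.63 0.24]
tool delta mm [-0.7 -0.1  2.4]
```

View pics/v7.png

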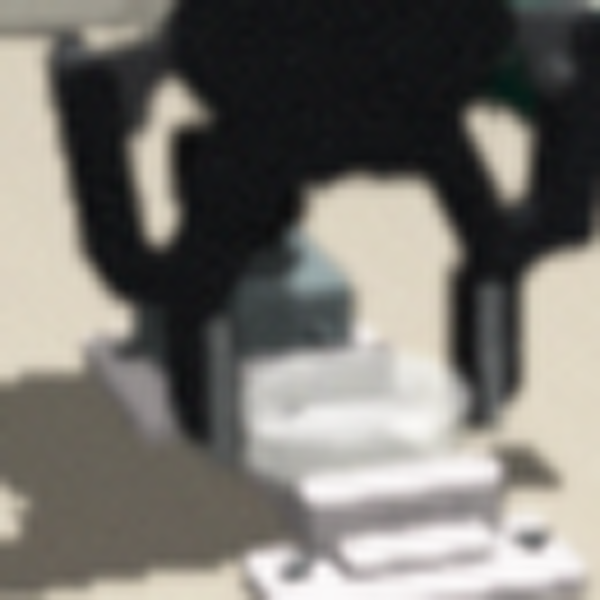

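Dish is between the jaws, just above the seat, with no contact force. Lowering the last 2–3 mm in small steps.

>>> arm_command(
  plan=[0.5,-0.0005,0,0.001,0,0,0,0.5,0,0,0.001,0,0,0,0.5,0,0,0,0,0,0],
)

```text
t: 7.4
position: [507.4, 119.2, 20.8]
ee_rot: [2.234, 2.209, 0.0]
force: [0.1, -0.7, -0.5]
grip_width: 59.2
```

```bash
python3 go.py 507.4 119 20.5
```

```text
t 7.4 p [507.4 119.2  20.8] yaw_y -0.0113 tilt [ 0.  0. -1.] F [ 0.1 -0.7 -0.5] T [-0.   -0.05  0.02] w 59.2 q [ 0.23  0.51  2.   -0.    0.63  0.24]
tool delta mm [-0.2  0.   0.3]
```

>>> arm_command(
  plan=[0.5,0,0,0.0007,0,0,0,0.5,0,0,0,0,0,0],
)

```text
t: 7.6
position: [507.4, 119.2, 20.1]
ee_rot: [2.234, 2.209, 0.0]
force: [-0.8, -0.0, -0.1]
grip_width: 58.6
```

```bash
python3 go.py 507.4 119 20.5
```

```text
t 7.6 p [507.4 119.2  20.1] yaw_y -0.0113 tilt [ 0.  0. -1.] F [-0.8 -0.  -0.1] T [ 0.01 -0.05  0.1 ] w 58.6 q [0.23 0.51 2.   0.   0.63 0.24]
tool delta mm [-0.2  0.  -0.4]
```

>>> arm_command(
  plan=[0.5,0,0,0.0007,0,0,0,0.5,0,0,0.0007,0,0,0,0.5,0,0,0,0,0,0],
)

```text
t: 7.9
position: [507.5, 119.2, 19.9]
ee_rot: [2.234, 2.209, 0.0]
force: [-5.8, -1.7, 20.1]
grip_width: 58.9
```

```bash
python3 go.py 507.4 119 20.5
```

```text
t 7.9 p [507.5 119.2  19.9] yaw_y -0.0112 tilt [ 0.  0. -1.] F [-5.8 -1.7 20.1] T [-0.24  0.95 -0.01] w 58.9 q [ 0.23  0.51  2.   -0.    0.63  0.24]
tool delta mm [-0.2 -0.1 -0.6]
```

>>> arm_command(
  plan=[0.5,0,0,-0.0008,0,0,0,0.75,0,0,0,0,0,0,0.85,0,0,0,0,0,0,1,0,0,0,0,0,0,1,0,0,0,0,0,0],
)

```text
t: 8.4
position: [507.3, 119.2, 19.3]
ee_rot: [-2.234, -2.209, 0.0]
force: [0.2, 0.2, 0.4]
grip_width: 85.4
```

```bash
python3 go.py 507.4 119 130
python3 - <<'E'
from h import *
s=shot("side","s8")
a=cv2.resize(s["image"][160:225,205:270],(600,600),interpolation=cv2.INTER_CUBIC)
cv2.imwrite("pics/v8.png",a)
E
```

```text
t 8.4 p [507.3 119.2  19.3] yaw_y -0.0113 tilt [-0. -0. -1.] F [0.2 0.2 0.4] T [-0.   -0.   -0.03] w 85.4 q [ 0.23  0.51  2.   -0.    0.63  0.24]
tool delta mm [-2.000e-01  1.000e-01 -1.107e+02]
```

View pics/v8.png

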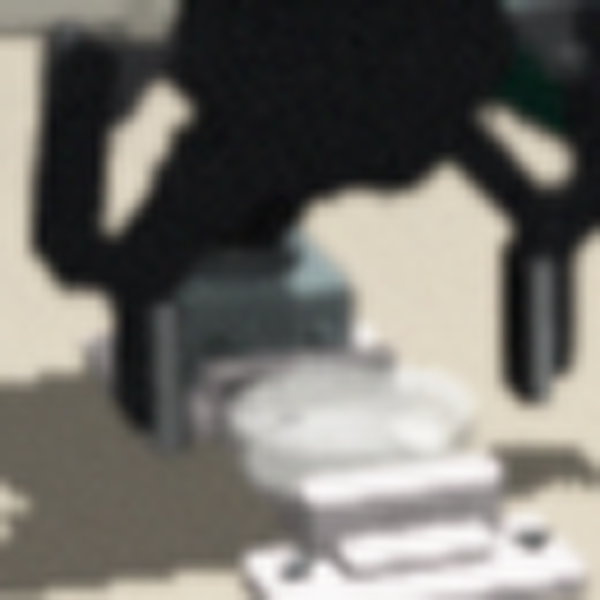

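>>> arm_command(
  plan=[1,0,0,-0.01,0,0,0,1,0,0,-0.02,0,0,0,1,0,0,-0.03,0,0,0,1,0,0,-0.03,0,0,0,1,0,0,-0.03,0,0,0,0.6,0,0,0,0,0,0],
)

```text
t: 9.05
position: [509.8, 119.8, 143.9]
ee_rot: [2.231, 2.206, 0.009]
force: [-0.1, -0.5, -0.2]
grip_width: 73.2
```

```bash
python3 - <<'E'
from h import *
s=shot("side","s9")
a=cv2.resize(s["image"][160:235,200:275],(600,600),interpolation=cv2.INTER_CUBIC)
cv2.imwrite("pics/v9.png",a)
E
python3 go.py 508.5 215 130
```

```text
t 9.1 p [508.8 119.5 142. ] yaw_y -0.0113 tilt [ 0.004  0.001 -1.   ] F [-0.2  0.7 -0.9] T [ 0.02 -0.01  0.01] w 66.4 q [0.23 0.31 1.94 0.   0.88 0.24]
tool delta mm [95.5 -1.4 12.1]
```

View pics/v9.png

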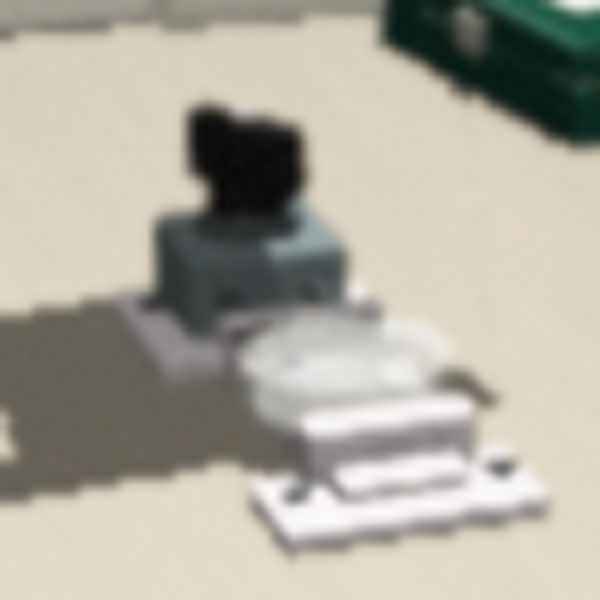

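>>> arm_command(
  plan=[0.6,0.0191,0,0,0,0,0,0.6,0.0191,0,0,0,0,0,0.6,0.0191,0,0,0,0,0,0.6,0.0191,0,0,0,0,0,0.6,0.0191,0,0,0,0,0,0.6,0,0,0,0,0,-7.6,0.6,0,0,0,0,0,-7.6,0.6,0,0,0,0,0,-7.6,0.6,0,0,0,0,0,-7.6,0.6,0,0,0,0,0,0],
)

```text
t: 10.1
position: [507.7, 214.4, 138.6]
ee_rot: [-1.573, -2.718, 0.002]
force: [-0.2, -0.0, -0.5]
grip_width: 51.4
```

```bash
python3 - <<'E'
from h import *
s=shot("side","s10");t=shot("top","t10")
a=cv2.resize(s["image"][130:235,200:275],(420,588),interpolation=cv2.INTER_CUBIC)
b=cv2.resize(t["image"][190:264,180:260],None,fx=4.5,fy=4.5,interpolation=cv2.INTER_CUBIC)
b=np.vstack([b,np.zeros((588-b.shape[0],b.shape[1],3),np.uint8)])
cv2.imwrite("pics/v10.png",np.hstack([a,b]))
E
python3 go.py 508.5 215 85
```

```text
t 10.2 p [508.  214.5 138.9] yaw_y 0.5154 tilt [-0.001 -0.    -1.   ] F [-0.2  0.2 -1.2] T [0.03 0.01 0.02] w 51.0 q [ 0.4   0.36  1.88  0.    0.9  -0.12]
tool delta mm [ 0.2  0.8 53.9]
```

View pics/v10.png

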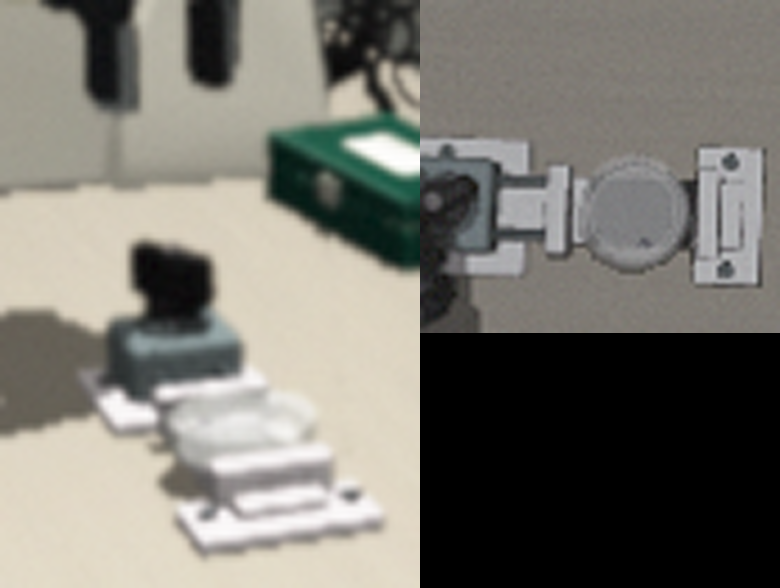

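>>> arm_command(
  plan=[0.6,0,0.001,0.03,0,0,0,0.6,0,0,0.025,0,0,0,0.6,0,0,0.014,0,0,0,0.6,0,0,0.008,0,0,0,0.6,0,0,0.006,0,0,0,0.6,0,0,0,0,0,0,0.6,0,0,0,0,0,0],
  grip_force=60,
)

```text
t: 10.9
position: [509.8, 215.4, 57.1]
ee_rot: [1.577, 2.717, 0.001]
force: [0.4, -0.3, -1.0]
grip_width: 51.1
```

```bash
python3 - <<'E'
from h import *
s=shot("side","s11")
a=cv2.resize(s["image"][150:225,195:270],(600,600),interpolation=cv2.INTER_CUBIC)
cv2.imwrite("pics/v11.png",a)
E
python3 go.py 508.5 215 55
```

```text
t 10.95 p [509.9 215.4  57.2] yaw_y 0.5191 tilt [ 0.001  0.    -1.   ] F [0.  0.3 0.4] T [-0.02  0.01 -0.01] w 51.3 q [ 0.4   0.48  1.92 -0.    0.74 -0.12]
tool delta mm [ 0.3 -1.4  2.2]
```

View pics/v11.png

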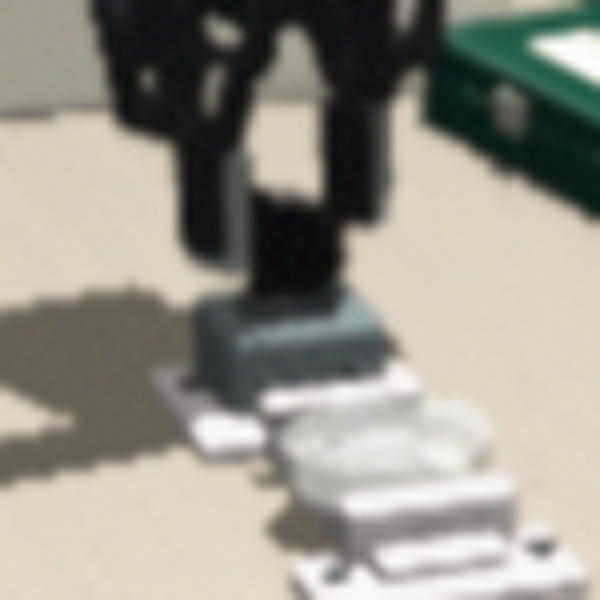

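The fingers straddle the bar, with the wing at crop (295,240) between the pads at about 245 and 330. Trimming position, then closing.

>>> arm_command(
  plan=[0.6,0,-0.0012,0.0018,0,0,0,0.45,0,0,0,0,0,0,0.3,0,0,0,0,0,0,0.2,0,0,0,0,0,0,0.1,0,0,0,0,0,0,0,0,0,0,0,0,0,0,0,0,0,0,0,0,0,0,0,0,0,0],
  grip_force=60,
)

```text
$.plan: bad value
```

```bash
python3 go.py
```

```text
t 10.95 p [509.9 215.4  57.2] yaw_y 0.5191 tilt [ 0.001  0.    -1.   ] F [0.  0.3 0.4] T [-0.02  0.01 -0.01] w 51.3 q [ 0.4   0.48  1.92 -0.    0.74 -0.12]
```

>>> arm_command(
  plan=[0.6,0,-0.0012,0.0018,0,0,0,0.45,0,0,0,0,0,0,0.3,0,0,0,0,0,0,0.2,0,0,0,0,0,0,0.1,0,0,0,0,0,0,0,0,0,0,0,0,0,0,0,0,0,0,0,0],
  grip_force=60,
)

```text
t: 11.65
position: [508.9, 214.8, 55.0]
ee_rot: [1.576, 2.717, 0.002]
force: [1.6, 0.7, 3.0]
grip_width: 10.8
```

```bash
python3 go.py
```

```text
t 11.65 p [508.9 214.8  55. ] yaw_y 0.5193 tilt [ 0.001  0.    -1.   ] F [1.6 0.7 3. ] T [ 0.11 -0.24  0.03] w 10.8 q [ 0.4   0.49  1.92 -0.    0.73 -0.12]
```

>>> arm_command(
  plan=[0,0,0,0,0,0,4,0,0,0,0,0,0,6,0,0,0,0,0,0,6,0,0,0,0,0,0,6,0,0,0,0,0,0,6,0,0,0,0,0,0,6,0,0,0,0,0,0,6,0,0,0,0,0,0,6,0,0,0,0,0,0,6,0,0,0,0,0,0,4],
)

```text
t: 12.65
position: [509.0, 214.9, 55.1]
ee_rot: [2.671, 1.654, 0.002]
force: [2.5, 1.2, 3.6]
grip_width: 10.7
```

```bash
python3 go.py
```

```text
t 12.65 p [509.  214.9  55.1] yaw_y -0.4621 tilt [ 0.001  0.001 -1.   ] F [2.5 1.2 3.6] T [ 0.13 -0.35  0.03] w 10.7 q [0.4  0.49 1.92 0.   0.73 0.86]
```

>>> arm_command(
  plan=[0,0,0,0,0,0,6,0,0,0,0,0,0,6,0,0,0,0,0,0,6,0,0,0,0,0,0,6,0,0,0,0,0,0,6,0,0,0,0,0,0,6,0,0,0,0,0,0,6,0,0,0,0,0,0,6,0,0,0,0,0,0,4,0,0,0,0,0,0,0],
)

```text
t: 13.65
position: [509.0, 214.9, 55.0]
ee_rot: [-3.125, -0.32, -0.002]
force: [3.9, 1.8, 3.5]
grip_width: 11.2
```

```bash
python3 go.py;python3 - <<'E'
from h import *
s=shot("side","s12");t=shot("top","t12")
a=cv2.resize(s["image"][150:225,195:270],(450,450),interpolation=cv2.INTER_CUBIC)
b=cv2.resize(t["image"][200:275,190:260],(340,364),interpolation=cv2.INTER_CUBIC)
b=np.vstack([b,np.zeros((450-364,340,3),np.uint8)])
cv2.imwrite("pics/v12.png",np.hstack([a,b]))
E
```

```text
t 13.65 p [509.  214.9  55. ] yaw_y -1.3667 tilt [ 0.001  0.001 -1.   ] F [3.9 1.8 3.5] T [ 0.1  -0.43 -0.08] w 11.2 q [ 0.4   0.49  1.92 -0.    0.73  1.76]
```

View pics/v12.png

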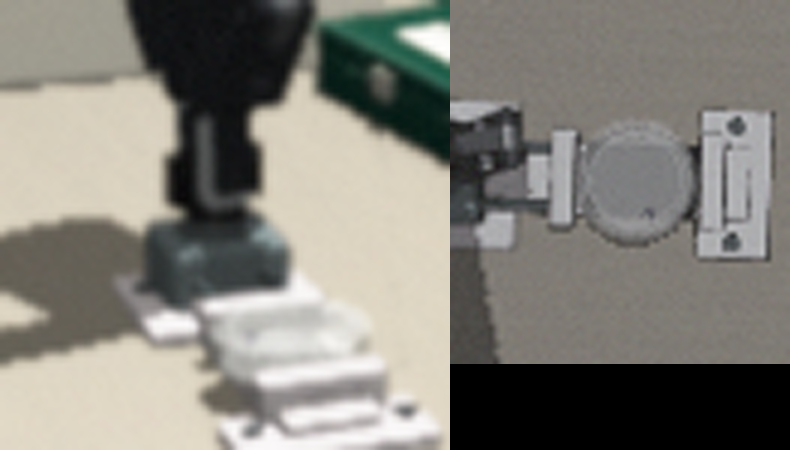

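>>> arm_command(
  plan=[0,0,0,0,0,0,3,0,0,0,0,0,0,3,0,0,0,0,0,0,2,0,0,0,0,0,0,1,0,0,0,0,0,0,0,0,0,0,0,0,0,0],
)

```text
t: 14.35
position: [509.0, 214.9, 55.0]
ee_rot: [-3.14, -0.077, -0.002]
force: [4.6, 2.1, 4.8]
grip_width: 10.7
```

```bash
python3 go.py
```

```text
t 14.35 p [509.  214.9  55. ] yaw_y -1.5215 tilt [ 0.001  0.001 -1.   ] F [4.6 2.1 4.8] T [ 0.28 -0.88 -0.05] w 10.7 q [ 0.4   0.49  1.92 -0.    0.73  1.92]
```

>>> arm_command(
  plan=[0,0,0,0,0,0,1,0,0,0,0,0,0,1,0,0,0,0,0,0,0],
)

```text
t: 14.65
position: [509.0, 214.9, 55.0]
ee_rot: [-3.141, -0.022, -0.002]
force: [4.8, 0.5, 4.6]
grip_width: 10.9
```

```bash
python3 go.py
```

```text
t 14.65 p [509.  214.9  55. ] yaw_y -1.5569 tilt [ 0.001  0.001 -1.   ] F [4.8 0.5 4.6] T [ 0.31 -0.84 -0.08] w 10.9 q [ 0.4   0.49  1.92 -0.    0.73  1.95]
```

>>> arm_command(
  plan=[0,0,0,0,0,0,1,0,0,0,0,0,0,1,0,0,0,0,0,0,0],
)

```text
t: 14.95
position: [509.0, 214.9, 55.0]
ee_rot: [-3.141, 0.033, -0.002]
force: [4.3, 0.8, 4.6]
grip_width: 11.0
```

```bash
python3 go.py
```

```text
t 14.95 p [509.  214.9  55. ] yaw_y -1.5917 tilt [ 0.002  0.001 -1.   ] F [4.3 0.8 4.6] T [ 0.25 -0.84  0.13] w 11.0 q [ 0.4   0.49  1.92 -0.    0.73  1.99]
```

>>> arm_command(
  plan=[0,0,0,0,0,0,1,0,0,0,0,0,0,1,0,0,0,0,0,0,0],
)

```text
t: 15.25
position: [509.1, 214.9, 55.1]
ee_rot: [-3.14, 0.085, -0.003]
force: [5.1, 1.7, 4.6]
grip_width: 10.8
```

```bash
python3 go.py
```

```text
t 15.25 p [509.1 214.9  55.1] yaw_y -1.6249 tilt [ 0.002  0.    -1.   ] F [5.1 1.7 4.6] T [ 0.29 -0.82  0.76] w 10.8 q [ 0.4   0.49  1.92 -0.    0.73  2.02]
```

>>> arm_command(
  plan=[0,0,0,0,0,0,1,0,0,0,0,0,0,0],
)

```text
t: 15.45
position: [509.1, 214.9, 55.1]
ee_rot: [-3.14, 0.111, -0.003]
force: [4.7, 2.3, 5.1]
grip_width: 10.8
```

```bash
python3 go.py;python3 - <<'E'
from h import *
s=shot("side","s13");t=shot("top","t13")
a=cv2.resize(s["image"][150:225,195:270],(450,450),interpolation=cv2.INTER_CUBIC)
b=cv2.resize(t["image"][200:275,190:260],(340,364),interpolation=cv2.INTER_CUBIC)
b=np.vstack([b,np.zeros((450-364,340,3),np.uint8)])
cv2.imwrite("pics/v13.png",np.hstack([a,b]))
E
```

```text
t 15.45 p [509.1 214.9  55.1] yaw_y -1.6417 tilt [ 0.002  0.    -1.   ] F [4.7 2.3 5.1] T [ 0.27 -0.79  1.12] w 10.8 q [ 0.4   0.49  1.92 -0.    0.73  2.04]
```

View pics/v13.png

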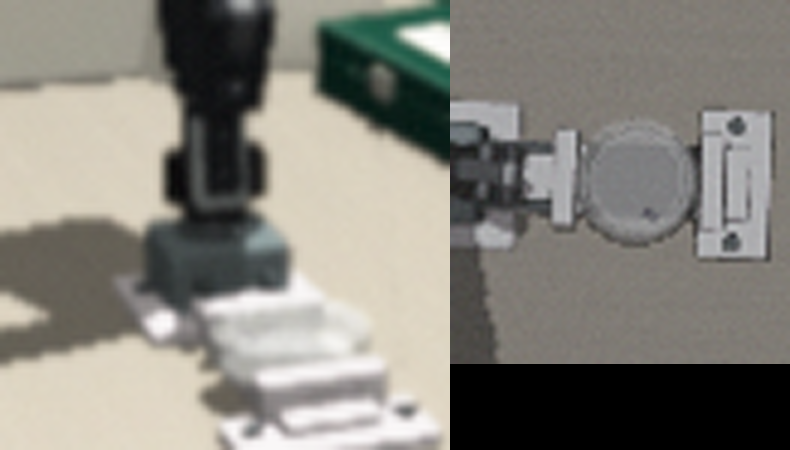

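>>> arm_command(
  plan=[0,0,0,0,0,0,-4,0,0,0,0,0,0,-7,0,0,0,0,0,0,-7,0,0,0,0,0,0,-7,0,0,0,0,0,0,-7,0,0,0,0,0,0,-7,0,0,0,0,0,0,-7,0,0,0,0,0,0,-7,0,0,0,0,0,0,-7,0,0,0,0,0,0,-6],
)

```text
t: 16.55
position: [508.9, 214.9, 55.0]
ee_rot: [2.691, 1.62, 0.002]
force: [4.4, 1.0, 5.4]
grip_width: 10.7
```

>>> arm_command(
  plan=[0,0,0,0,0,0,-7,0,0,0,0,0,0,-7,0,0,0,0,0,0,-7,0,0,0,0,0,0,-4,0,0,0,0,0,0,-2,0,0,0,0,0,0,0],
)

```text
t: 17.15
position: [508.9, 214.9, 55.0]
ee_rot: [2.242, 2.2, 0.002]
force: [5.2, 1.0, 4.7]
grip_width: 10.8
```

```bash
python3 go.py;python3 - <<'E'
from h import *
s=shot("side","s14");t=shot("top","t14")
a=cv2.resize(s["image"][150:225,195:270],(450,450),interpolation=cv2.INTER_CUBIC)
b=cv2.resize(t["image"][200:275,190:260],(340,364),interpolation=cv2.INTER_CUBIC)
b=np.vstack([b,np.zeros((450-364,340,3),np.uint8)])
cv2.imwrite("pics/v14.png",np.hstack([a,b]))
E
python3 go.py
```

```text
t 17.15 p [508.9 214.9  55. ] yaw_y -0.0192 tilt [ 0.001  0.001 -1.   ] F [5.2 1.  4.7] T [ 0.28 -0.73  0.05] w 10.8 q [0.4  0.49 1.92 0.   0.73 0.42]
t 17.25 p [508.9 214.9  55. ] yaw_y -0.0203 tilt [ 0.001  0.001 -1.   ] F [4.3 1.4 4.9] T [ 0.22 -0.69  0.03] w 10.7 q [0.4  0.49 1.92 0.   0.73 0.42]
```

View pics/v14.png

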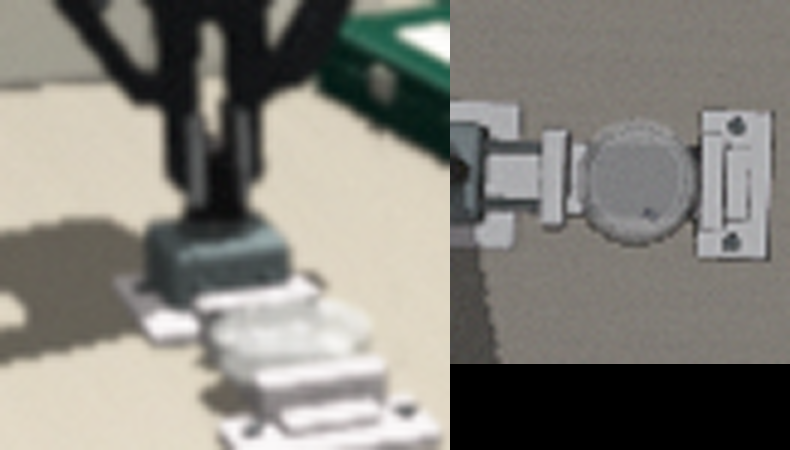

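Run:
```python
import cv2,numpy as np
P={}
for n in("t1","t10","t13","t14"):
    g=cv2.cvtColor(cv2.imread(f"pics/{n}.png"),cv2.COLOR_BGR2GRAY).astype(float)
    for r in((227,230),(243,246)):
        row=g[r[0]:r[1],200:222].mean(0); P[n,r]=row
        w=np.clip(row-145,0,None); m=w>0
        print(n,r,row.round(0).astype(int).tolist(),"cent",round((w*np.arange(200,222)).sum()/w.sum(),2))
```

```text
t1 (227, 230) [132, 136, 137, 136, 101, 101, 105, 102, 125, 163, 169, 166, 174, 82, 115, 124, 123, 119, 106, 103, 103, 110] cent 210.66
t1 (243, 246) [149, 148, 148, 108, 102, 115, 102, 109, 154, 164, 168, 169, 91, 65, 114, 122, 121, 99, 83, 83, 82, 80] cent 208.78
t10 (227, 230) [135, 142, 140, 138, 104, 103, 108, 105, 127, 166, 174, 175, 177, 85, 119, 129, 127, 123, 123, 130, 124, 136] cent 210.66
t10 (243, 246) [153, 151, 154, 111, 105, 117, 106, 111, 161, 171, 172, 176, 93, 65, 118, 124, 111, 98, 105, 118, 135, 137] cent 208.1
t13 (227, 230) [135, 139, 140, 137, 102, 103, 110, 106, 113, 113, 112, 123, 169, 173, 174, 180, 82, 114, 117, 124, 132, 129] cent 213.66
t13 (243, 246) [102, 102, 101, 77, 75, 80, 97, 107, 95, 91, 87, 159, 173, 169, 176, 95, 92, 96, 92, 107, 119, 132] cent 212.74
t14 (227, 230) [137, 141, 141, 138, 106, 103, 110, 112, 111, 156, 173, 172, 175, 152, 72, 120, 128, 123, 115, 124, 133, 128] cent 210.94
t14 (243, 246) [155, 153, 157, 112, 105, 116, 106, 102, 126, 163, 171, 170, 175, 88, 112, 125, 125, 99, 90, 107, 122, 131] cent 208.47
```

```bash
python3 - <<'E'
from h import *
a=cv2.imread("pics/t1.png").astype(int);b=cv2.imread("pics/t14.png").astype(int)
for n,(x0,y0,x1,y1) in dict(large=(325,150,372,197),green=(375,202,410,238),timer=(293,262,332,300),bottle=(286,145,316,178)).items():
    d=abs(a-b)[y0:y1,x0:x1].max(2); print(n,d.mean().round(2),(d>40).sum())
E
python3 go.py; python3 -c "
from workcell import manip
print(manip.finish_job())"; python3 go.py
```

```text
large 5.37 0
green 5.39 0
timer 5.78 0
bottle 7.0 7
t 17.25 p [508.9 214.9  55. ] yaw_y -0.0203 tilt [ 0.001  0.001 -1.   ] F [4.3 1.4 4.9] T [ 0.22 -0.69  0.03] w 10.7 q [0.4  0.49 1.92 0.   0.73 0.42]
the job is handed in; nothing more can be done
None
the job is handed in; nothing more can be done
```

The small dish is on the clamp's seat between the two jaws. The thumbscrew was turned clockwise until it seated, then backed off a quarter turn. I handed the job in at about 17 s with the gripper still holding the wing.

- **Dish:** I gripped it with 25 N set on the fingers and lowered it onto the seat. The load peaked at about 20 N at touch-down, and I backed off 0.8 mm before releasing. The last pictures show it flat between the jaws.
- **Seating:** The moment about the screw stayed near 0.1 N m, then rose to 0.76 and 1.12 N m from a tool yaw of about −1.59 rad. That is within about 0.02 rad of the clamp's yaw as I measured it.
- **Quarter turn:** The tool yaw ended at −0.020 rad, which is 1.57 rad back from the stop. The final moment was about 0.03 N m, with the grip set to 60 N.
- **Checks that disagreed:** The sliding jaw's movement in the top picture is only a coarse check. One jaw edge gave about 1.7 rad, the other about 1.4, averaging about 1.57. The dish's position in the two camera views differed by about 2 mm, so I used the top view for both the dish and the clamp.
- **Other items:** Comparing top views before and after showed no movement of the larger dish, the timer, the white bottle or the green look-alike. A few pixels changed at the bottle, too few to show movement.

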